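# Assemble the jigsaw printing block in its frame

## Task

Complete the jigsaw printing block: fit the loose blue and yellow blocks, grips up, into the open part of the wooden printing frame so that they interlock with the grey block already there and both lie flat on the paper, flush with the frame's rim. Do not knock over the glaze jar with the rust-red lid that stands behind the frame.

Things in the scene. Friction and masses are not known exactly. Their poses are not given: they have to be found in the camera images.
- frame: Low wooden printing frame fixed to the table, 176 x 140 mm along its x, y; rim 24 mm high; origin at the centre of its underside, z up. Inside its 16 mm wide rails is a tray, 4 (x) by 3 (y) cells of 36 mm; its floor, white paper, is 6 mm above the table. Grey block fixed in 4 cells; the 8 open ones take the blue and yellow blocks in either order, with about 2.6 mm between neighbours.
- blue_grip (a point): Centre of the grip bar of the loose blue L-shaped block, 35 mm above its underside; z up. Board 18 mm thick: 36 mm cells less 1.3 mm all round, three in a row along its y at (0, 0), (0, 36), (0, -36) mm, and a foot cell at (-36, -36). Lowest 4 mm: black rubber, 2 mm smaller all round, to lead it in. Wooden bar 54 mm along y, 16 mm along x, from 18 to 52 mm above the underside. 0.13 to 0.25 kg.
- blue_foot (a point): Point of the blue block above its foot cell's centre, at (-36, -36, 0) mm from blue_grip in the block's own axes, 17 mm above the 18 mm thick board.
- yellow_grip (a point): Centre of the grip bar of the loose yellow S-shaped block, 35 mm above its underside; z up. Board 18 mm thick, rubber face like the blue one's: 36 mm cells less 1.3 mm all round at (0, 18), (36, 18), (0, -18), (-36, -18) mm in its axes; same after a half turn. Wooden bar 54 mm along y, 16 mm along x, from 18 to 52 mm above the underside. 0.13 to 0.25 kg.
- seat_blue (a point): Point of the frame where blue_grip is when the blue block is home, 41 mm above the table; the block's axes then match the frame's (same yaw). It lies at (54, 0) mm in the frame's axes (the frame's x points roughly towards the robot).
- seat_blue_foot (a point): Point of the frame where blue_foot is when the blue block is home, at (18, -36) mm in the frame's axes, 41 mm above the table.
- seat_yellow (a point): Point of the frame where yellow_grip is when the yellow block is home, 41 mm above the table, at (-18, -18) mm in the frame's axes; the block's yaw then equals the frame's or differs by a half turn.
- rust_jar: Glaze jar with rust-red lid, 57 mm across, 68 mm high, loose, standing behind the frame; origin at the centre of its underside.
- grey_grip (a point): Centre of the grip bar of the grey L-shaped block fixed in the frame, 41 mm above the table, at (-18, 36) mm in the frame's axes. The bar is 54 mm along the frame's x, 16 mm along y, its top 58 mm above the table. The block fills the cells centred (-54, 36), (-18, 36), (18, 36) and (-54, 0) mm; its top is flush with the rim.
Things that resemble listed ones, but are neither listed nor needed, are in the scene too. Leave any green or turquoise look-alike of the rust_jar alone.

How it is judged:
By the outcome, as a careful person would: the job done as asked, in the order asked, and still so for the second after the job is handed in, with the robot touching nothing.
It also fails if it takes over 61 s, if anything falls off the work surface, if the arm or the gripper's body presses on something with over 40 N, if the wrist force passes 120 N, or if a joint passes its speed limit or range.

## Robot

A 7-joint arm with a two-finger parallel gripper is mounted at the origin on the work surface; the furniture and walls round the work are solid. World frame = base frame: x ahead of the robot, y to its left, z up, the work surface at z = 0. Lengths are in m, angles in degrees, forces in N, time in s.
With the tool pointing down it reaches from about 0.425 to 0.975 m from the base axis. Payload 16.7 kg.
Tool frame: the origin (TCP) lies at the very end of the fingers, on their centre line; the grasp point (between the pads) lies 19 mm behind it (robot.grip_depth is the distance from the TCP to the grasp point, in m); z points along the fingers, y is the direction in which the jaws open and shut (so a half turn about z gives the same grasp; the last joint's range is limited). The gripper opens to 85 mm and grips with 20 to 120 N. Pads are 22 mm wide; open, the fingers measure 114 mm over their backs; the gripper's body (76 mm by 85 mm) begins 54 mm behind the grasp point. The pads swing forward as they close: fully open they stand 13 mm farther back than shut.
Start: joints at [-72.336, 24.414, 4.234, 92.017, -1.954, 63.644, -3.845], TCP at [0.298, 0.605, 0.207] pointing down, gripper open.
Joint ranges: [-163.25, 163.25], [-28.42, 122.38], [-70.27, 78.77], [12.13, 141.07], [-58.53, 238.53], [9.26, 117.41], [-156.51, 156.51]. Speed limits (degrees/s): [108.29, 108.29, 136.94, 136.94, 172.46, 172.46, 172.46].

## Interface

Orientations are given as a 3x3 rotation matrix whose columns are the frame's x, y, z axes.
In Python, from rig import telemetry, cams, robot gives the robot as it stands.
- The arm moves only by the shell command python3 -m crank 'ROWS' [FORCE]. ROWS is JSON, a list of rows, each a list of 7 numbers: the shift along the tool's x, y, z in mm, then the turn, a rotation vector about the tool's x, y, z in rad, then the opening, from -1 (shut) to 1 (fully open). A call has 1 to 20 rows; each row is the pose to reach, as a shift and turn from the pose commanded when the call began, along the tool's axes at that moment; what a row does not reach only later rows make up. A row lasts 1/12 s, in which the tool goes at most 41.7 mm and 7.16 degrees, less where a joint would pass 70% of its speed; a pose out of reach is approached as far as the arm can. A call with a gripper value outside its range is refused whole. The fingers move at their own pace and stop on an object; FORCE is the grip in N (left out, the last holds). Time passes only in rows, so rows that repeat a pose let the fingers close. It gives the time, the measured TCP pose, the force and the opening at its end, in the units of the state.
- telemetry.sense(): the state, without advancing time (a new reading comes with each control period).
- cams.get_image(name): name is "scene" or "top"; returns the picture (400x640x3 uint8, red, green, blue); there is no depth.
- cams.get_calibration(name): a dict with "intrinsics" (3x3 intrinsics, pixels), "rvec" (rotation vector, rad) and "tvec" (3), from world to camera coordinates, as OpenCV has them. Camera axes: x right, y down, z forward; pixel columns grow to the right and rows downward; lengths in m; the calibration is good to about 2 mm. A picture is of the moment at which its call begins. get_calibration takes no time and is no camera call.
- robot.sign_off(): hands the job in, once; it reports no verdict.
The state is a dict: "t": time; "joint_pos": joint angles; "qd": joint speeds; "joint_torque": joint torques, N m; "tcp_pos": TCP position; "orientation": TCP orientation; "wrist_force": force on the tool from outside, world axes, zero at the start; "torque": the same for the moment, N m; "gripper_width": finger opening in m.
Only numpy, scipy, OpenCV 4.12 (cv2) and the standard library are available. Lean on these libraries where they do the work, as an engineer would, in place of code of your own. Each camera call takes 0.05 s, during which the arm holds its last target. There are 200 camera calls.

## Working session

There is one attempt and no reset: what is moved stays moved. The work goes in short steps, Python scripts to look and compute and a shell command to move; the robot and the scene stay as the last step left them, time stands still between calls to the robot, and variables do not carry over. Pictures are saved under pics/ and viewed, about 8 in all and at most 12, crops included, and the job is handed in when it is done.

```bash
mkdir -p pics; ls; python3 - <<'E'
from rig import telemetry,cams,robot
import cv2,numpy as np
for n in("scene","top"):
    im=cams.get_image(n); cv2.imwrite(f"pics/{n}0.png",im[:,:,::-1])
    c=cams.get_calibration(n); print(n,c); R=cv2.Rodrigues(np.array(c["rvec"],float))[0]; print(-R.T@np.array(c["tvec"]).ravel())
s=telemetry.sense();print(s["t"],s["tcp_pos"],s["orientation"],s["gripper_width"],s["wrist_force"])
E
```

```text
pics
scene {'intrinsics': array([[416.70531984,   0.        , 312.03429913],
       [  0.        , 416.70531984, 203.60096349],
       [  0.        ,   0.        ,   1.        ]]), 'rvec': array([ 0.78060914, -2.35215288,  1.39068913]), 'tvec': array([0.34642592, 0.25245222, 0.52587374])}
[0.08886262 0.48093101 0.47020743]
top {'intrinsics': array([[423.56279924,   0.        , 322.38627615],
       [  0.        , 423.56279924, 197.11223775],
       [  0.        ,   0.        ,   1.        ]]), 'rvec': array([ 2.11202433, -2.14684835,  0.18523692]), 'tvec': array([-0.14315726,  0.54365612,  0.80398751])}
[ 0.39322845 -0.15183486  0.88587215]
0.1 [0.29818215 0.60513808 0.20609168] [[-8.97022115e-01  4.41985461e-01 -4.19855015e-04]
 [ 4.41985652e-01  8.97021504e-01 -1.05122157e-03]
 [-8.80056726e-05 -1.12853889e-03 -9.99999359e-01]] 0.08545624300905179 [-0.14476231  0.41238403 -0.09295892]
```

View pics/scene0.png

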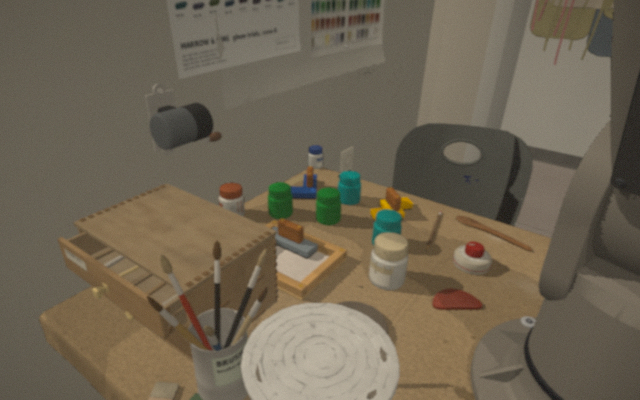

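View pics/top0.png

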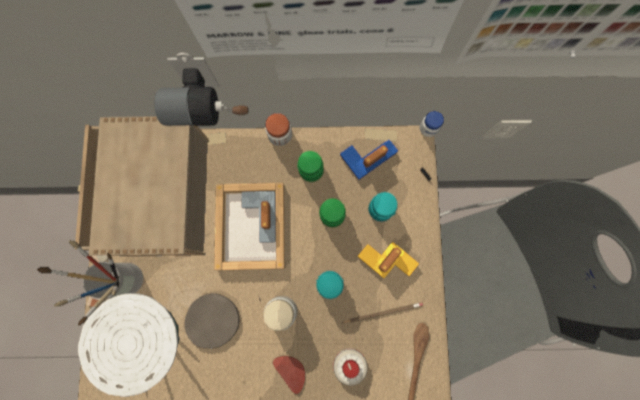

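The top view shows frame (217–284, 183–270), blue L (370,158), yellow S (388,262), and rust-lid jar (278,125) behind the frame; green jars at (311,166), (332,212) and turquoise ones are decoys. Next is a model fit plus one enlarged crop.

```bash
cat > h.py <<'E'
import numpy as np,cv2
from scipy.optimize import minimize,least_squares
from rig import telemetry,cams,robot
def cal(n):
    c=cams.get_calibration(n); return c["intrinsics"],np.array(c["rvec"],float),np.array(c["tvec"],float)
CAL={n:cal(n) for n in("scene","top")}
def proj(P,n="top"):
    K,r,t=CAL[n]; return cv2.projectPoints(np.array(P,float).reshape(-1,1,3),r,t,K,None)[0].reshape(-1,2)
def unproj(uv,z,n="top"):
    K,r,t=CAL[n];R=cv2.Rodrigues(r)[0];C=-R.T@t
    d=R.T@np.linalg.inv(K)@np.array([*uv,1.]); return C+d*(z-C[2])/d[2]
def rot(a): a=np.radians(a);return np.array([[np.cos(a),-np.sin(a)],[np.sin(a),np.cos(a)]])
CELLS={"blue":[(0,0),(0,36),(0,-36),(-36,-36)],"yellow":[(0,18),(36,18),(0,-18),(-36,-18)]}
S=8
def fill(m,P,v,n):
    h=cv2.convexHull((proj(P,n)*S*16+ (S*8)).astype(np.int32)); cv2.fillConvexPoly(m,h,v,shift=4)
def box(p,cx,cy,hx,hy,z0,z1):
    xy=np.array([(cx+a*hx,cy+b*hy) for a in(-1,1) for b in(-1,1)])@rot(p[2]).T/1000+np.array(p[:2])
    return np.vstack([np.c_[xy,np.full(4,z)] for z in(z0,z1)])
def render(p,kind,n,off,base,size):
    # silhouette of the coloured board (not rubber) minus the bar, at S x supersampling in ROI
    u0,v0,w,h=size; m=np.zeros((400*S,640*S),np.float32)
    cs=CELLS[kind]
    for i,(x,y) in enumerate(cs):
        fill(m,box(p,x,y,16.7,16.7,base+.004,base+.018),1.,n)
        for X,Y in cs[:i]:
            if abs(X-x)+abs(Y-y)<40: fill(m,box(p,(x+X)/2,(y+Y)/2,16.7,16.7,base+.004,base+.018),1.,n)
    fill(m,box(p,0,0,8,27,base+.018,base+.052),0.,n)
    m=m[v0*S:(v0+h)*S,u0*S:(u0+w)*S]
    return cv2.GaussianBlur(cv2.resize(m,(w,h),interpolation=cv2.INTER_AREA),(0,0),off)
def mask(im,kind):
    H=cv2.cvtColor(im,cv2.COLOR_RGB2HSV).astype(int)
    if kind=="blue": return ((H[...,0]>104)&(H[...,0]<128)&(H[...,1]>120)).astype(np.float32)
    return ((H[...,0]>=20)&(H[...,0]<32)&(H[...,1]>170)&(H[...,2]>110)).astype(np.float32)
def fit(im,kind,p0,n="top",base=0.,win=45):
    u,v=proj([[p0[0],p0[1],base+.018]],n)[0].astype(int); sz=(max(u-win,0),max(v-win,0),2*win,2*win)
    t=cv2.GaussianBlur(mask(im,kind)[sz[1]:sz[1]+sz[3],sz[0]:sz[0]+sz[2]],(0,0),.8)
    f=lambda q:float(((render([q[0]/1e3,q[1]/1e3,q[2]],kind,n,.9,base,sz)[:t.shape[0],:t.shape[1]]-t)**2).sum())
    q0=np.array([p0[0]*1e3,p0[1]*1e3,p0[2]]);best=None
    r=minimize(f,q0,method="Nelder-Mead",options=dict(initial_simplex=np.vstack([q0,q0+[8,0,0],q0+[0,8,0],q0+[0,0,12]]),xatol=.05,fatol=.02,maxiter=150))
    return np.array([r.x[0]/1e3,r.x[1]/1e3,r.x[2]]),r.fun,t.sum()
E
python3 - <<'E'
from h import *
im=cv2.imread("pics/top0.png")[:,:,::-1].copy()
for k,uv in(("blue",(372,156)),("yellow",(389,260))):
    g=unproj(uv,.035);print(k,g)
    for a in range(0,360 if k=="blue" else 180,45):
        p,f,t=fit(im,k,[g[0],g[1],a]);print(a,p.round(4),round(f,1),t)
print("rust",unproj((278,124),.068),"frame c",unproj((250.5,226),.024))
c=np.hstack([cv2.resize(im[175:280,205:295],(450,525),interpolation=cv2.INTER_CUBIC),
 np.vstack([cv2.resize(im[135:187,330:410],(320,208),interpolation=cv2.INTER_CUBIC),cv2.resize(im[235:287,350:430],(320,208),interpolation=cv2.INTER_CUBIC),cv2.resize(im[105:145,250:370],(320,109),interpolation=cv2.INTER_CUBIC)])])
cv2.imwrite("pics/crop1.png",c[:,:,::-1])
E
```

```text
blue [ 0.62833597 -0.25635295  0.035     ]
0 [ 0.6307 -0.2609 31.8181] 484.7 612.0
45 [ 0.6303 -0.261  31.0813] 485.7 612.0
90 [ 0.6499 -0.249  28.2062] 540.2 612.0
135 [  0.6287  -0.2623 215.4385] 80.4 612.0
180 [  0.6288  -0.2619 215.5361] 79.8 612.0
225 [  0.6288  -0.262  215.7078] 80.0 612.0
270 [  0.6292  -0.2629 216.3208] 83.1 612.0
315 [ 6.420000e-01 -2.528000e-01  3.785221e+02] 551.9 612.0
yellow [ 0.41436717 -0.28232914  0.035     ]
0 [ 0.4159 -0.2837 49.2513] 55.2 795.0
45 [ 0.416  -0.2835 49.1053] 54.9 795.0
90 [ 0.416  -0.2836 49.2724] 54.6 795.0
135 [ 0.4156 -0.2836 49.3302] 55.0 795.0
rust [ 0.68927188 -0.06466408  0.068     ] frame c [ 0.48790215 -0.00425166  0.024     ]
```

View pics/crop1.png

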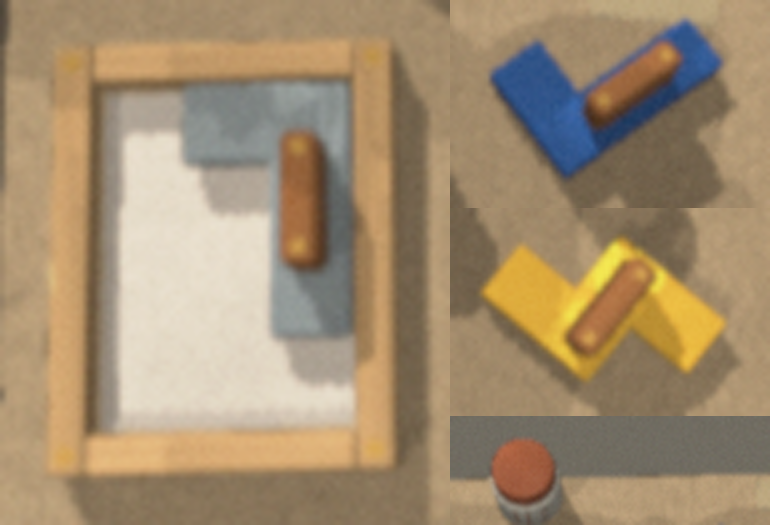

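The crop confirms it: frame with grey L (foot top middle, bar at crop (303,200)), blue L bar at (376,156), yellow S bar at (388,262), and one rust-lid jar at (281,122). The frame's x runs down in the image. Now I'll fit the frame and overlay everything.

```bash
python3 - <<'E'
from h import *
im=cv2.imread("pics/top0.png")[:,:,::-1].copy()
C=lambda x,y:((x+.5)/5-.5+205,(y+.5)/5-.5+175)
# frame pts (mm, z mm) <- crop px
obs=[((-88,-70,24),(57,43)),((-88,70,24),(390,40)),((88,70,24),(395,467)),((88,-70,24),(50,472)),
 ((-72,54,24),(352,82)),((72,54,24),(355,431)),((72,-54,24),(87,431)),((-72,-54,24),(93,83)),
 ((-18,36,58),(303,200)),((36,18.,24),(271,336)),((-36,-18,24),(182,163))]
M=np.array([o[0] for o in obs],float)/1000;U=np.array([C(*o[1]) for o in obs])
def w(p):return np.c_[M[:,:2]@rot(p[2]).T+p[:2],M[:,2]]
r=least_squares(lambda p:(proj(w(p))-U).ravel(),[.488,-.004,180],x_scale=[.01,.01,1],loss="soft_l1")
F=r.x;print("frame",F.round(4));print((proj(w(F))-U).round(2).tolist())
B,fb,_=fit(im,"blue",[.629,-.262,215.5],win=38);Y,fy,_=fit(im,"yellow",[.416,-.2836,229],win=38);print(B,fb,Y,fy)
np.save("F.npy",F);np.save("B.npy",B);np.save("Y.npy",Y)
s=6;R=(205,130,230,160)
big=cv2.resize(im,None,fx=s,fy=s,interpolation=cv2.INTER_CUBIC)
def poly(P,col):
    h=((proj(P)+.5)*s-.5).astype(np.int32);cv2.polylines(big,[h],True,col,1)
sq=lambda p,x,y,hx,hy,z:box(p,x,y,hx,hy,z,z)[[0,1,3,2]]
for p,k in((B,"blue"),(Y,"yellow")):
    for x,y in CELLS[k]:poly(sq(p,x,y,16.7,16.7,.018),(255,0,0))
    poly(sq(p,0,0,8,27,.052),(0,255,0))
poly(sq(F,0,0,88,70,.024),(255,0,0));poly(sq(F,0,0,72,54,.024),(255,0,0));poly(sq(F,-18,36,27,8,.058),(0,255,0))
cr=lambda u,v,a,b:big[v*s:(v+b)*s,u*s:(u+a)*s]
out=np.hstack([cv2.resize(cr(208,175,84,104),(480,594)),np.vstack([cv2.resize(cr(338,132,64,60),(317,297)),cv2.resize(cr(355,232,64,60),(317,297))])])
cv2.imwrite("pics/ov.png",out[:,:,::-1])
E
```

```text
frame [ 4.898000e-01 -1.800000e-03  1.801704e+02]
[[0.09, 0.38], [0.81, -0.32], [0.08, 0.08], [-0.66, 0.43], [0.72, -1.01], [0.11, -0.62], [0.09, 0.41], [0.42, -0.21], [-0.53, -0.84], [-0.83, 0.79], [-0.26, 0.63]]
[  0.62876798  -0.2618773  214.87941346] 79.70853424072266 [  0.41582142  -0.28337532 229.268546  ] 54.73396301269531
```

View pics/ov.png

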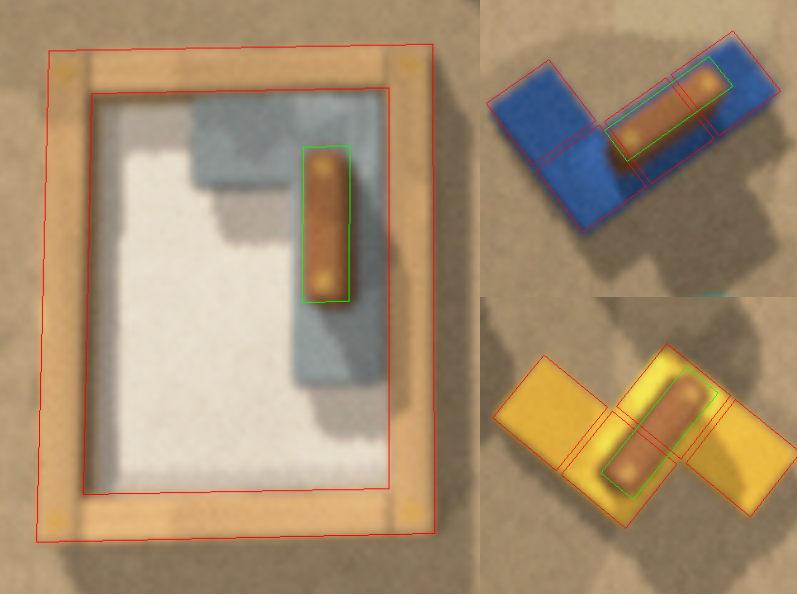

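Fits match the known sizes to within about 1 px (2 mm). Next is a helper that converts a target into tool-axis numbers, plus a cabinet height check.

```bash
cat >> h.py <<'E'
def goto(pos,yang=None):
    "shift (mm) and rotvec from the present tool pose to pos with tool z straight down and tool y at yang (deg)"
    from scipy.spatial.transform import Rotation as Ro
    s=telemetry.sense();R=np.array(s["orientation"]);d=R.T@(np.array(pos)-s["tcp_pos"])*1000
    now=np.degrees(np.arctan2(R[1,1],R[0,1])); a=np.radians(now if yang is None else yang); y=np.array([np.cos(a),np.sin(a),0]);z=np.array([0,0,-1.])
    T=np.c_[np.cross(y,z),y,z]; print("shift",d.round(1),"rv",Ro.from_matrix(R.T@T).as_rotvec().round(4),"t",s["t"],"yang",now.round(2))
E
python3 - <<'E'
from h import *
b=unproj((277,300),0,"scene");print("cab corner",b,[ (z,proj([[b[0],b[1],z]],"scene")[0].round(0)) for z in(.08,.1,.12,.14)])
print("pot",unproj((222,385),0,"scene"))
goto([.298,.605,.33]);goto([.50,.1,.33],34.9);goto([.629,-.262,.25],34.9);goto([.629,-.262,.024],34.9)
E
```

```text
cab corner [0.43318842 0.09116877 0.        ] [(0.08, array([276., 261.])), (0.1, array([276., 250.])), (0.12, array([275., 239.])), (0.14, array([275., 228.]))]
pot [0.38634997 0.25619747 0.        ]
shift [ 1.000e-01 -3.000e-01 -1.239e+02] rv [-0.0011  0.0001  0.    ] t 0.1 yang 63.77
shift [-404.3 -364.1 -123.5] rv [-1.100e-03  4.000e-04  5.039e-01] t 0.1 yang 63.77
shift [-680.  -631.7  -43.1] rv [-1.100e-03  4.000e-04  5.039e-01] t 0.1 yang 63.77
shift [-680.  -631.4  182.9] rv [-1.100e-03  4.000e-04  5.039e-01] t 0.1 yang 63.77
```

```bash
python3 -m crank '[[0,0,-40,0,0,0,1],[0,0,-80,0,0,0,1],[0,0,-120,0,0,0,1],[0,0,-150,0,0,0,1],[-400,-364,-150,0,0,0.5,1],[-400,-364,-150,0,0,0.5,1],[-400,-364,-150,0,0,0.5,1],[-400,-364,-150,0,0,0.5,1],[-400,-364,-150,0,0,0.5,1],[-400,-364,-150,0,0,0.5,1],[-400,-364,-150,0,0,0.5,1],[-400,-364,-150,0,0,0.5,1],[-400,-364,-150,0,0,0.5,1],[-400,-364,-150,0,0,0.5,1],[-400,-364,-150,0,0,0.5,1],[-400,-364,-150,0,0,0.5,1],[-400,-364,-150,0,0,0.5,1],[-400,-364,-150,0,0,0.5,1]]'; python3 - <<'E'
from h import *
print(np.array(telemetry.sense()["joint_pos"]).round(1))
goto([.629,-.262,.12],34.9);goto([.629,-.262,.025],34.9)
E
```

```text
t: 1.6
tcp_pos: [0.4981, 0.0942, 0.3571]
orientation: [[-0.568, 0.823, 0.001], [0.823, 0.568, -0.001], [-0.001, 0.0, -1.0]]
wrist_force: [-0.3, -0.4, -0.2]
gripper_width: 0.0857
[-46.8   1.2  29.7 102.7  -0.5  76.2  17.6]
shift [-367.2  -94.7  237.6] rv [ 0.0003  0.0014 -0.005 ] t 1.6 yang 34.61
shift [-367.1  -94.7  332.6] rv [ 0.0003  0.0014 -0.005 ] t 1.6 yang 34.61
```

```bash
python3 -m crank '[[-367,-95,100,0,0,0,1],[-367,-95,100,0,0,0,1],[-367,-95,100,0,0,0,1],[-367,-95,100,0,0,0,1],[-367,-95,100,0,0,0,1],[-367,-95,100,0,0,0,1],[-367,-95,100,0,0,0,1],[-367,-95,100,0,0,0,1],[-367,-95,100,0,0,0,1],[-367,-95,100,0,0,0,1],[-367,-95,100,0,0,0,1],[-367,-95,230,0,0,0,1],[-367,-95,230,0,0,0,1],[-367,-95,230,0,0,0,1],[-367,-95,230,0,0,0,1],[-367,-95,230,0,0,0,1]]'; python3 - <<'E'
from h import *
print(np.array(telemetry.sense()["joint_pos"]).round(1))
cv2.imwrite("pics/a.png",np.vstack([cams.get_image("top")[100:320,150:470],cams.get_image("scene")[100:320,200:520]])[:,:,::-1])
goto([.629,-.262,.025],34.9)
E
```

```text
t: 2.93
tcp_pos: [0.6284, -0.2515, 0.125]
orientation: [[-0.576, 0.818, -0.004], [0.818, 0.576, 0.001], [0.003, -0.003, -1.0]]
wrist_force: [0.2, -0.6, 1.4]
gripper_width: 0.0855
[ -9.   33.5  36.3  97.2 -22.8  57.2  70.6]
shift [ -6.2  -6.6 104. ] rv [0.001  0.0017 0.0039] t 3.0333 yang 35.12
```

View pics/a.png

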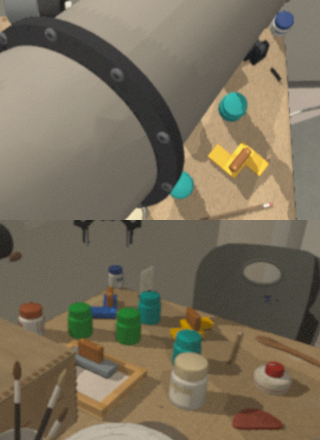

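The top view is blocked by the arm here; the scene view shows the open fingers above the blue block at about (310,135), clear of the jars. Descending.

```bash
python3 -m crank '[[-3,-3,40,0,0,0,1],[-6,-7,70,0,0,0,1],[-6,-7,90,0,0,0,1],[-6,-7,100,0,0,0,1],[-6,-7,102,0,0,0,1],[-6,-7,102,0,0,0,1]]'; python3 - <<'E'
from h import *
goto([.629,-.262,.025],34.9)
E
```

```text
t: 3.53
tcp_pos: [0.6286, -0.2619, 0.0265]
orientation: [[-0.576, 0.818, 0.002], [0.818, 0.576, -0.001], [-0.002, 0.001, -1.0]]
wrist_force: [-0.2, -0.7, 0.0]
gripper_width: 0.0857
shift [-0.3  0.3  1.5] rv [0.0012 0.0015 0.0042] t 3.5333 yang 35.14
```

```bash
python3 -m crank '[[0,0,0,0,0,0,0],[0,0,0,0,0,0,-0.5],[0,0,0,0,0,0,-1],[0,0,0,0,0,0,-1],[0,0,0,0,0,0,-1],[0,0,0,0,0,0,-1],[0,0,0,0,0,0,-1],[0,0,0,0,0,0,-1],[0,0,0,0,0,0,-1],[0,0,0,0,0,0,-1]]' 60; python3 - <<'E'
from h import *
print(proj([[.629,-.262,.035]],"scene"))
E
python3 -m crank '[[0,0,-20,0,0,0,-1],[0,0,-50,0,0,0,-1],[0,0,-90,0,0,0,-1],[0,0,-130,0,0,0,-1],[0,0,-150,0,0,0,-1],[0,0,-150,0,0,0,-1],[0,0,-150,0,0,0,-1]]'; python3 - <<'E'
from h import *
im=cams.get_image("scene");cv2.imwrite("pics/b.png",cv2.resize(im[70:260,220:420],None,fx=2.5,fy=2.5,interpolation=cv2.INTER_CUBIC)[:,:,::-1])
F=np.load("F.npy");sb=rot(F[2])@[.054,0]+F[:2];sy=rot(F[2])@[-.018,-.018]+F[:2];print(sb,sy)
goto([*sb,.15],F[2]-180);goto([*sb,.10],F[2]-180)
E
```

```text
t: 4.37
tcp_pos: [0.6275, -0.2617, 0.0251]
orientation: [[-0.575, 0.818, 0.0], [0.818, 0.575, 0.0], [-0.0, 0.0, -1.0]]
wrist_force: [-2.9, 1.6, 6.7]
gripper_width: 0.0128
[[309.26538204 175.86415348]]
t: 4.95
tcp_pos: [0.6278, -0.2617, 0.1757]
orientation: [[-0.575, 0.818, 0.002], [0.818, 0.575, -0.0], [-0.001, 0.001, -1.0]]
wrist_force: [0.4, -0.1, -2.9]
gripper_width: 0.0126
[ 0.43582296 -0.00191414] [0.5077691  0.01629997]
shift [322.2  -7.2  24.4] rv [-2.000e-04 -6.000e-04  6.102e-01] t 5.0 yang 35.13
shift [322.1  -7.2  74.4] rv [-2.000e-04 -6.000e-04  6.102e-01] t 5.0 yang 35.13
```

View pics/b.png

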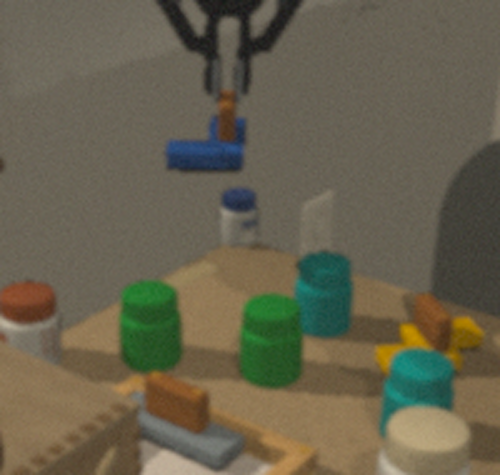

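The blue block hangs level in the gripper; nothing else was disturbed. Moving above the frame.

```bash
python3 -m crank '[[40,-1,0,0,0,0.1,-1],[80,-2,0,0,0,0.2,-1],[120,-3,5,0,0,0.3,-1],[160,-4,5,0,0,0.4,-1],[200,-5,10,0,0,0.5,-1],[240,-6,10,0,0,0.55,-1],[270,-6,15,0,0,0.61,-1],[295,-7,15,0,0,0.61,-1],[315,-7,15,0,0,0.61,-1],[322,-7,15,0,0,0.61,-1],[322,-7,15,0,0,0.61,-1],[322,-7,15,0,0,0.61,-1]]'; python3 - <<'E'
from h import *
print(np.array(telemetry.sense()["joint_pos"]).round(1))
t=cams.get_image("top");im=cams.get_image("scene");cv2.imwrite("pics/c_top.png",t[:,:,::-1]);cv2.imwrite("pics/c_scene.png",im[:,:,::-1])
cv2.imwrite("pics/c.png",np.hstack([cv2.resize(t[140:300,170:340],(425,400)),cv2.resize(im[140:310,220:380],(376,400))])[:,:,::-1])
F=np.load("F.npy");sb=rot(F[2])@[.054,0]+F[:2]
goto([*sb,.032],F[2]-180)
E
```

```text
t: 6.0
tcp_pos: [0.436, -0.002, 0.1592]
orientation: [[-0.004, 1.0, -0.001], [1.0, 0.004, -0.0], [-0.0, -0.001, -1.0]]
wrist_force: [1.0, -0.9, -1.8]
gripper_width: 0.0126
[-56.3   5.7  52.1 126.3  -5.8  50.4  -0.3]
shift [  1.1  -0.6 127.4] rv [-0.0005  0.0009 -0.0007] t 6.1 yang 0.13
```

View pics/c.png

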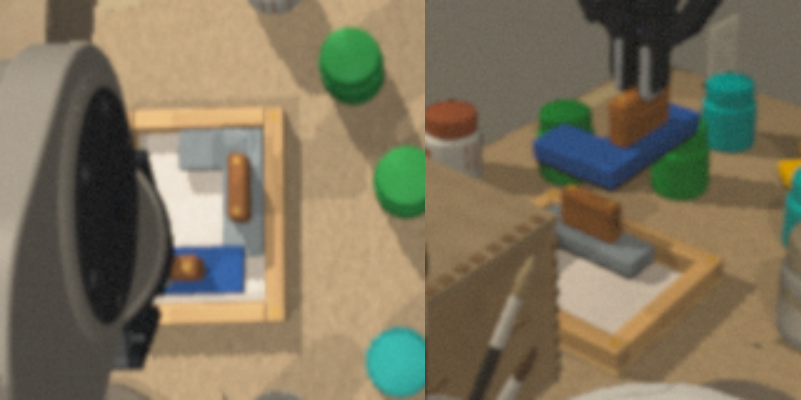

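The block is held level above the frame; all of it shows in the scene view and its right end in the top view. I'll check it against predictions in both views.

```bash
python3 - <<'E'
from h import *
F=np.load("F.npy");t=cv2.imread("pics/c_top.png")[:,:,::-1].copy();im=cv2.imread("pics/c_scene.png")[:,:,::-1].copy()
for b in(.130,.134,.138):
    print(b,*fit(im,"blue",[.436,-.002,180],"scene",b,45))
p=[.436,-.002,180.2];print("top pred right edge",proj(box(p,0,36,16.7,16.7,.152,.152)).round(1).tolist())
# sub-pixel edges in top view: blue mask columns/rows
m=cv2.GaussianBlur(mask(t,"blue"),(0,0),.8);print("rows",[(v,round(float(m[v,255:265].mean()),2)) for v in range(235,262)],"cols",[(u,round(float(m[243:253,u].mean()),2)) for u in range(262,272)])
f=lambda x,y,z:np.array([*(rot(F[2])@[x/1e3,y/1e3]+F[:2]),z/1e3])
print("scene frame pred: (88,70)",proj([f(88,70,24)],"scene"),"seen ~ 346.4,251.3")
s=5;c=im[215:300,270:355];big=cv2.resize(c,None,fx=s,fy=s,interpolation=cv2.INTER_CUBIC)
for q in([(-88,-70),(-88,70),(88,70),(88,-70)],[(-72,-54),(-72,54),(72,54),(72,-54)]):
    cv2.polylines(big,[((proj([f(x,y,24) for x,y in q],"scene")-[270,215]+.5)*s).astype(np.int32)],True,(255,0,0),1)
cv2.imwrite("pics/d.png",big[:,:,::-1])
E
```

```text
0.13 [ 4.42182788e-01 -1.00112515e-02  1.83373675e+02] 62.60275650024414 918.0469
0.134 [ 4.38155118e-01 -4.71120918e-03  1.83772346e+02] 77.67184448242188 918.0469
0.138 [4.34490840e-01 2.06474692e-03 1.82654532e+02] 94.26583099365234 918.0469
top pred right edge [[247.5, 238.2], [266.8, 237.8], [247.3, 257.7], [266.7, 257.3], [247.5, 238.2], [266.8, 237.8], [247.3, 257.7], [266.7, 257.3]]
rows [(235, 0.0), (236, 0.0), (237, 0.02), (238, 0.24), (239, 0.74), (240, 0.97), (241, 1.0), (242, 1.0), (243, 1.0), (244, 1.0), (245, 1.0), (246, 1.0), (247, 1.0), (248, 1.0), (249, 1.0), (250, 1.0), (251, 1.0), (252, 1.0), (253, 1.0), (254, 0.98), (255, 0.82), (256, 0.4), (257, 0.09), (258, 0.01), (259, 0.0), (260, 0.0), (261, 0.0)] cols [(262, 1.0), (263, 1.0), (264, 1.0), (265, 0.98), (266, 0.75), (267, 0.25), (268, 0.02), (269, 0.0), (270, 0.0), (271, 0.0)]
scene frame pred: (88,70) [[346.97292536 248.66424114]] seen ~ 346.4,251.3
```

View pics/d.png

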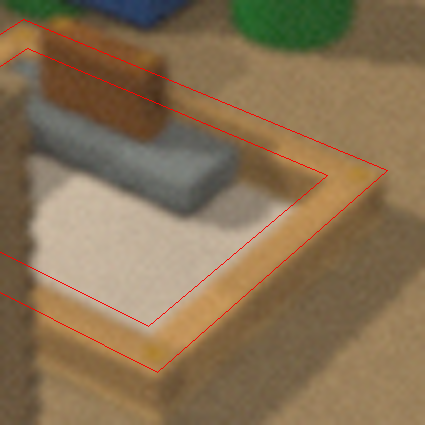

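The in-hand pose matches the seat to about 0.5 mm in the top view. Lowering to just above the rim, then checking.

```bash
python3 -m crank '[[0,0,35,0,0,0,-1],[0,0,70,0,0,0,-1],[0,0,90,0,0,0,-1],[0,0,99,0,0,0,-1],[0,0,99,0,0,0,-1],[0,0,99,0,0,0,-1]]'; python3 - <<'E'
from h import *
t=cams.get_image("top");im=cams.get_image("scene");cv2.imwrite("pics/e_top.png",t[:,:,::-1]);cv2.imwrite("pics/e_scene.png",im[:,:,::-1])
F=np.load("F.npy");sb=rot(F[2])@[.054,0]+F[:2]
goto([*sb,.031],F[2]-180)
b=telemetry.sense()["tcp_pos"];print(b)
print("scene",fit(im,"blue",[.436,-.002,180],"scene",b[2]-.0251,45))
m=cv2.GaussianBlur(mask(t,"blue"),(0,0),.8);
h=np.argwhere(m[:,255:265].mean(1)>.5).ravel();print("rows",h.min(),h.max(),"cols",[(u,round(float(m[245:253,u].mean()),2)) for u in range(258,270)])
print(proj(box([b[0],b[1],180.2],0,36,16.7,16.7,b[2]-.007,b[2]-.007)).round(1)[:4].tolist())
cv2.imwrite("pics/e.png",np.hstack([cv2.resize(t[170:280,205:295],(368,450),interpolation=cv2.INTER_CUBIC),cv2.resize(im[190:310,260:370],(412,450),interpolation=cv2.INTER_CUBIC)])[:,:,::-1])
E
```

```text
t: 6.6
tcp_pos: [0.4367, -0.0033, 0.0611]
orientation: [[-0.001, 1.0, -0.0], [1.0, 0.001, -0.001], [-0.001, -0.0, -1.0]]
wrist_force: [0.3, 1.8, -1.5]
gripper_width: 0.0123
shift [ 0.5 -1.6 30.8] rv [ 0.0017 -0.0005 -0.0006] t 6.7 yang 0.14
[ 0.43740305 -0.00246397  0.06184843]
scene (array([ 4.38623952e-01, -4.57907029e-03,  1.84509874e+02]), np.float64(214.59304809570312), np.float32(683.0))
rows 243 257 cols [(258, 0.05), (259, 0.11), (260, 0.23), (261, 0.53), (262, 0.87), (263, 0.99), (264, 1.0), (265, 1.0), (266, 1.0), (267, 1.0), (268, 1.0), (269, 1.0)]
[[256.5, 241.3], [273.6, 241.0], [256.4, 258.6], [273.6, 258.2]]
```

View pics/e.png

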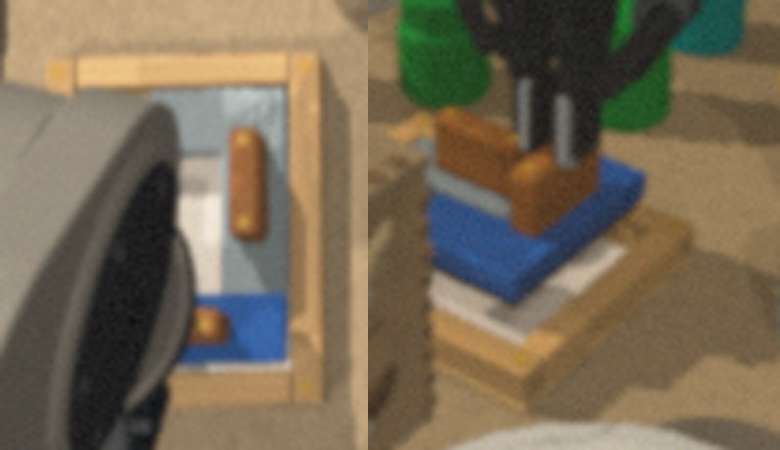

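The block hovers over its opening. In the top view its right end seems level with the rail edge, so I'll measure that more precisely.

```bash
python3 - <<'E'
from h import *
F=np.load("F.npy");t=cv2.imread("pics/e_top.png")[:,:,::-1].copy()
m=cv2.GaussianBlur(mask(t,"blue"),(0,0),.8)
print([(u,round(float(m[246:254,u].mean()),2)) for u in range(268,280)])
print([(v,round(float(m[v,262:272].mean()),2)) for v in range(238,262)])
print("RGB row 250",t[248:252,268:282].mean(0).astype(int).tolist())
f=lambda x,y,z:np.array([*(rot(F[2])@[x/1e3,y/1e3]+F[:2]),z/1e3])
for z in(24,55): print(z,proj([f(72,54,z),f(72,52.7,z),f(54,52.7,z)]).round(1).tolist())
s=telemetry.sense();print(s["tcp_pos"],s["wrist_force"])
E
```

```text
[(268, 1.0), (269, 1.0), (270, 1.0), (271, 1.0), (272, 0.98), (273, 0.79), (274, 0.33), (275, 0.06), (276, 0.0), (277, 0.0), (278, 0.0), (279, 0.0)]
[(238, 0.0), (239, 0.0), (240, 0.02), (241, 0.22), (242, 0.69), (243, 0.95), (244, 1.0), (245, 1.0), (246, 1.0), (247, 0.99), (248, 0.98), (249, 0.97), (250, 0.97), (251, 0.98), (252, 0.99), (253, 1.0), (254, 1.0), (255, 1.0), (256, 0.98), (257, 0.75), (258, 0.25), (259, 0.02), (260, 0.0), (261, 0.0)]
RGB row 250 [[58, 102, 168], [60, 103, 169], [58, 102, 169], [58, 103, 168], [57, 101, 166], [57, 97, 158], [72, 90, 129], [122, 112, 112], [163, 132, 99], [181, 143, 97], [185, 147, 99], [190, 150, 102], [194, 153, 104], [194, 154, 105]]
24 [[275.7, 260.2], [275.1, 260.2], [275.1, 251.2]]
55 [[273.9, 259.7], [273.3, 259.8], [273.3, 250.4]]
[ 0.43740305 -0.00246397  0.06184843] [ 0.3482735   0.58936345 -1.34657164]
```

```bash
python3 -m crank '[[1,-1.7,0,0,0,0,-1],[1,-1.7,0,0,0,0,-1],[1,-1.7,3,0,0,0,-1],[1,-1.7,6,0,0,0,-1],[1,-1.7,9,0,0,0,-1],[1,-1.7,12,0,0,0,-1],[1,-1.7,12,0,0,0,-1],[1,-1.7,12,0,0,0,-1]]'; python3 - <<'E'
from h import *
F=np.load("F.npy");sb=rot(F[2])@[.054,0]+F[:2]
t=cams.get_image("top");cv2.imwrite("pics/f_top.png",t[:,:,::-1])
goto([*sb,.031],F[2]-180);s=telemetry.sense();print(s["tcp_pos"],s["wrist_force"])
m=cv2.GaussianBlur(mask(t,"blue"),(0,0),.8)
print([(u,round(float(m[246:254,u].mean()),2)) for u in range(271,278)])
print([(v,round(float(m[v,265:272].mean()),2)) for v in [*range(240,246),*range(255,262)]])
f=lambda x,y,z:np.array([*(rot(F[2])@[x/1e3,y/1e3]+F[:2]),z/1e3])
z=s["tcp_pos"][2]*1e3-7;print(proj([f(54+a,52.7,z) for a in(-16.7,0,16.7)]).round(1).tolist())
E
```

```text
t: 7.37
tcp_pos: [0.4345, -0.0015, 0.0485]
orientation: [[-0.003, 1.0, -0.001], [1.0, 0.003, -0.0], [-0.0, -0.001, -1.0]]
wrist_force: [0.2, -0.2, -1.9]
gripper_width: 0.0124
shift [-0.4  1.2 17.6] rv [-0.0004  0.0003 -0.0002] t 7.4167 yang 0.16
[ 0.43462728 -0.00146339  0.04860737] [ 0.95772762 -0.15319442 -1.93217625]
[(271, 1.0), (272, 0.98), (273, 0.75), (274, 0.25), (275, 0.02), (276, 0.0), (277, 0.0)]
[(240, 0.0), (241, 0.0), (242, 0.02), (243, 0.25), (244, 0.75), (245, 0.98), (255, 1.0), (256, 1.0), (257, 0.99), (258, 0.91), (259, 0.61), (260, 0.18), (261, 0.02)]
[[274.1, 242.3], [274.1, 250.8], [274.1, 259.3]]
```

```bash
python3 -m crank '[[-0.6,1.1,0,0,0,0,-1],[-0.6,1.1,0,0,0,0,-1],[-0.6,1.1,3,0,0,0,-1],[-0.6,1.1,6,0,0,0,-1],[-0.6,1.1,8,0,0,0,-1],[-0.6,1.1,8,0,0,0,-1]]'; python3 -m crank '[[0,0,2,0,0,0,-1],[0,0,4,0,0,0,-1],[0,0,6,0,0,0,-1],[0,0,6,0,0,0,-1]]'; python3 - <<'E'
from h import *
F=np.load("F.npy");sb=rot(F[2])@[.054,0]+F[:2]
goto([*sb,.031],F[2]-180);s=telemetry.sense();print(s["wrist_force"])
E
```

```text
t: 7.92
tcp_pos: [0.4355, -0.002, 0.0402]
orientation: [[-0.003, 1.0, -0.001], [1.0, 0.003, -0.0], [-0.0, -0.001, -1.0]]
wrist_force: [-0.0, 1.0, -2.0]
gripper_width: 0.0128
t: 8.25
tcp_pos: [0.4356, -0.0019, 0.0344]
orientation: [[-0.003, 1.0, -0.0], [1.0, 0.003, -0.0], [-0.0, -0.0, -1.0]]
wrist_force: [0.0, 0.3, -2.4]
gripper_width: 0.013
shift [0.  0.2 3.4] rv [-0.0004  0.0002 -0.    ] t 8.25 yang 0.17
[ 0.00744416  0.34656649 -2.37429701]
```

It has entered without any contact force. Lowering the last bit and checking.

```bash
python3 -m crank '[[0,0,2,0,0,0,-1],[0,0,4,0,0,0,-1],[0,0,4.5,0,0,0,-1],[0,0,4.5,0,0,0,-1]]'; python3 -m crank '[[0,0,0,0,0,0,-0.6],[0,0,0,0,0,0,-0.2],[0,0,0,0,0,0,-0.2],[0,0,0,0,0,0,-0.2],[0,0,-30,0,0,0,-0.2],[0,0,-65,0,0,0,-0.2],[0,0,-100,0,0,0,-0.2],[0,0,-140,0,0,0,0.2],[0,0,-180,0,0,0,1],[0,0,-180,0,0,0,1]]'; python3 - <<'E'
from h import *
Y=np.load("Y.npy");print(np.array(telemetry.sense()["joint_pos"]).round(1));yg=[Y[0],Y[1]]
t=cams.get_image("top");cv2.imwrite("pics/g_top.png",t[:,:,::-1])
goto([*yg,.2],Y[2]-180);goto([*yg,.025],Y[2]-180)
E
```

```text
t: 8.58
tcp_pos: [0.436, -0.0019, 0.0308]
orientation: [[-0.002, 1.0, 0.0], [1.0, 0.002, 0.001], [0.001, 0.0, -1.0]]
wrist_force: [-9.1, 0.4, 34.5]
gripper_width: 0.0124
t: 9.42
tcp_pos: [0.439, -0.002, 0.2164]
orientation: [[-0.001, 1.0, 0.008], [1.0, 0.001, 0.007], [0.007, 0.008, -1.0]]
wrist_force: [2.3, 0.7, -0.0]
gripper_width: 0.069
[-64.2  -2.6  56.6 122.7   2.1  58.2  -8.7]
shift [-282.5  -23.2   11.4] rv [ 0.0087 -0.0038 -0.856 ] t 9.4667 yang 0.22
shift [-283.7  -24.3  186.4] rv [ 0.0087 -0.0038 -0.856 ] t 9.4667 yang 0.22
```

```bash
python3 -m crank '[[-40,-3,-5,0,0,-0.12,1],[-80,-6,-5,0,0,-0.24,1],[-120,-10,-5,0,0,-0.36,1],[-160,-14,-5,0,0,-0.48,1],[-200,-18,-5,0,0,-0.6,1],[-240,-21,-5,0,0,-0.72,1],[-270,-24,-5,0,0,-0.83,1],[-284,-24,0,0,0,-0.856,1],[-284,-24,20,0,0,-0.856,1],[-284,-24,60,0,0,-0.856,1],[-284,-24,100,0,0,-0.856,1],[-284,-24,100,0,0,-0.856,1],[-284,-24,100,0,0,-0.856,1]]'; python3 - <<'E'
from h import *
Y=np.load("Y.npy");print(np.array(telemetry.sense()["joint_pos"]).round(1));goto([Y[0],Y[1],.025],Y[2]-180)
t=cams.get_image("top");im=cams.get_image("scene");cv2.imwrite("pics/h.png",np.hstack([cv2.resize(t[170:280,205:295],(368,450),interpolation=cv2.INTER_CUBIC),cv2.resize(im[150:310,250:420],(425,400),interpolation=cv2.INTER_CUBIC)[:400],][:1]+[cv2.resize(im[150:310,250:420],(425,450),interpolation=cv2.INTER_CUBIC)])[:,:,::-1])
E
```

```text
t: 10.55
tcp_pos: [0.4076, -0.2874, 0.1038]
orientation: [[-0.754, 0.657, -0.01], [0.657, 0.754, 0.001], [0.008, -0.006, -1.0]]
wrist_force: [-3.4, 1.8, -1.5]
gripper_width: 0.0854
[-16.2  23.7  54.5 121.7 -25.9  47.5 103.1]
shift [-4.2  8.9 78.7] rv [-0.0059 -0.0078 -0.0058] t 10.55 yang 48.94
```

View pics/h.png

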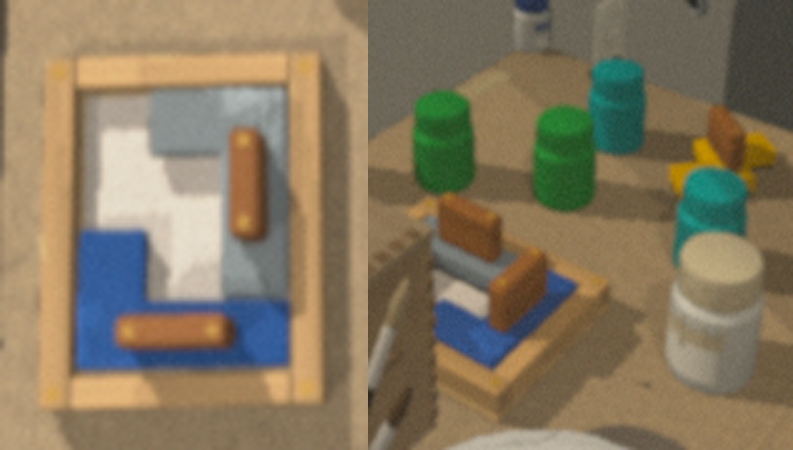

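Blue is seated flat and flush, interlocked with grey. The yellow block still lies at its original place. Descending on it (with settling rows).

```bash
python3 -m crank '[[-1,1,30,0,0,0,1],[-1,1,60,0,0,0,1],[-1,1,70,0,0,0,1],[-1,1,74,0,0,0,1],[-1,1,74,0,0,0,1],[-1,1,74,0,0,0,1],[-1,1,74,0,0,0,1]]'; python3 - <<'E'
from h import *
Y=np.load("Y.npy");goto([Y[0],Y[1],.025],Y[2]-180)
E
```

```text
t: 11.23
tcp_pos: [0.4151, -0.286, 0.0378]
orientation: [[-0.757, 0.653, 0.002], [0.653, 0.757, -0.001], [-0.002, 0.001, -1.0]]
wrist_force: [-0.6, -0.5, 0.4]
gripper_width: 0.0856
shift [ 1.2  2.5 12.8] rv [ 0.0009  0.002  -0.0004] t 11.2333 yang 49.24
```

```bash
python3 -m crank '[[1.2,2.5,6,0,0,0,1],[1.2,2.5,12,0,0,0,1],[1.2,2.5,12.8,0,0,0,1],[1.2,2.5,12.8,0,0,0,1],[1.2,2.5,12.8,0,0,0,-0.5],[1.2,2.5,12.8,0,0,0,-1],[1.2,2.5,12.8,0,0,0,-1],[1.2,2.5,12.8,0,0,0,-1],[1.2,2.5,12.8,0,0,0,-1],[1.2,2.5,12.8,0,0,0,-1],[1.2,2.5,12.8,0,0,0,-1],[1.2,2.5,12.8,0,0,0,-1]]' 60
python3 -m crank '[[0,0,-20,0,0,0,-1],[0,0,-50,0,0,0,-1],[0,0,-90,0,0,0,-1],[0,0,-130,0,0,0,-1],[0,0,-150,0,0,0,-1],[0,0,-150,0,0,0,-1],[0,0,-150,0,0,0,-1]]'; python3 - <<'E'
from h import *
F=np.load("F.npy");sy=rot(F[2])@[-.018,-.018]+F[:2]
print(telemetry.sense()["joint_pos"])
goto([*sy,.16],F[2]-180)
E
```

```text
t: 12.23
tcp_pos: [0.4149, -0.2832, 0.0237]
orientation: [[-0.757, 0.653, 0.0], [0.653, 0.757, 0.0], [-0.0, 0.0, -1.0]]
wrist_force: [-1.3, 0.7, 7.8]
gripper_width: 0.0132
t: 12.82
tcp_pos: [0.4155, -0.2828, 0.174]
orientation: [[-0.758, 0.652, 0.002], [0.652, 0.758, 0.0], [-0.001, 0.002, -1.0]]
wrist_force: [-0.1, 0.8, -1.9]
gripper_width: 0.0135
[-23.98102647  17.26454074  61.38661713 118.21526841 -18.73069085
  54.71253842  96.61164508]
shift [125.2 286.9  14.4] rv [2.20e-03 5.00e-04 8.57e-01] t 12.8167 yang 49.27
```

```bash
python3 -m crank '[[15,36,0,0,0,0.1,-1],[30,71,2,0,0,0.2,-1],[46,106,4,0,0,0.3,-1],[62,142,6,0,0,0.42,-1],[77,177,8,0,0,0.54,-1],[92,212,10,0,0,0.66,-1],[107,247,12,0,0,0.77,-1],[117,270,14,0,0,0.857,-1],[124,284,14,0,0,0.857,-1],[125,287,14,0,0,0.857,-1],[125,287,14,0,0,0.857,-1],[125,287,14,0,0,0.857,-1],[125,287,14,0,0,0.857,-1]]'; python3 - <<'E'
from h import *
F=np.load("F.npy");sy=rot(F[2])@[-.018,-.018]+F[:2]
goto([*sy,.06],F[2]-180)
t=cams.get_image("top");im=cams.get_image("scene");cv2.imwrite("pics/i_top.png",t[:,:,::-1]);cv2.imwrite("pics/i_scene.png",im[:,:,::-1])
E
```

```text
t: 13.9
tcp_pos: [0.5071, 0.0141, 0.1594]
orientation: [[-0.001, 1.0, -0.0], [1.0, 0.001, 0.0], [0.0, -0.0, -1.0]]
wrist_force: [0.6, -0.6, -1.8]
gripper_width: 0.0132
shift [ 2.1  0.6 99.4] rv [-0.0001 -0.0003 -0.0023] t 13.9 yang 0.04
```

```bash
python3 -m crank '[[1,0.3,35,0,0,0,-1],[2,0.6,70,0,0,0,-1],[2,0.6,88,0,0,0,-1],[2,0.6,98,0,0,0,-1],[2,0.6,98,0,0,0,-1],[2,0.6,98,0,0,0,-1],[2,0.6,98,0,0,0,-1]]'; python3 - <<'E'
from h import *
F=np.load("F.npy");sy=rot(F[2])@[-.018,-.018]+F[:2]
t=cams.get_image("top");im=cams.get_image("scene");cv2.imwrite("pics/j_top.png",t[:,:,::-1]);cv2.imwrite("pics/j_scene.png",im[:,:,::-1])
goto([*sy,.03],F[2]-180);s=telemetry.sense();print(s["tcp_pos"],s["wrist_force"])
z=s["tcp_pos"][2]-.0237+.018
def ov(im,n,u,v,w,h,S_):
    big=cv2.resize(im[v:v+h,u:u+w],None,fx=S_,fy=S_,interpolation=cv2.INTER_CUBIC)
    for x,y in CELLS["yellow"]:
        q=proj(box([*s["tcp_pos"][:2],F[2]],x,y,16.7,16.7,z,z)[[0,1,3,2]],n)
        cv2.polylines(big,[((q-[u,v]+.5)*S_).astype(np.int32)],True,(255,0,255),1)
    return big
cv2.imwrite("pics/j.png",np.hstack([ov(t,"top",205,170,90,110,4),ov(im,"scene",255,190,110,110,4)])[:,:,::-1])
E
```

```text
t: 14.58
tcp_pos: [0.509, 0.0174, 0.0626]
orientation: [[-0.002, 1.0, 0.002], [1.0, 0.002, 0.0], [0.0, 0.002, -1.0]]
wrist_force: [-0.1, 1.1, -1.9]
gripper_width: 0.013
shift [-1.6 -1.3 32.5] rv [ 0.0017 -0.0005 -0.0008] t 14.6833 yang 0.12
[0.50899037 0.0178748  0.06252019] [ 0.29108938  0.22003933 -0.73377294]
```

View pics/j.png

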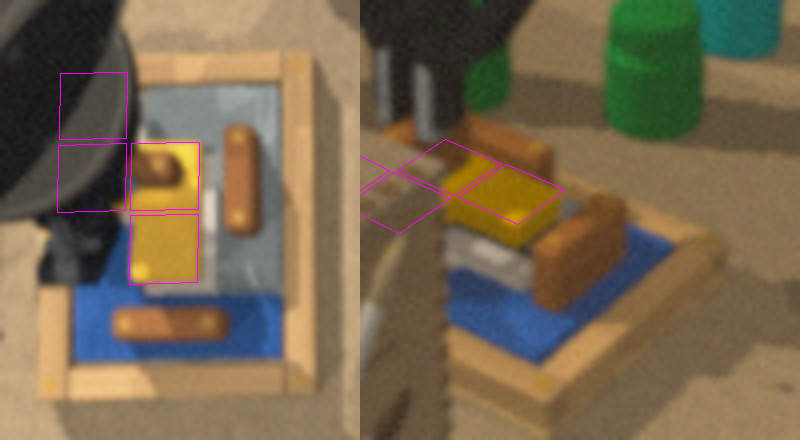

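The yellow block hangs over its gap, with the right cells visible and the overlay within about 0.5 px. I'll refine the edges numerically.

```bash
python3 - <<'E'
from h import *
F=np.load("F.npy");t=cv2.imread("pics/j_top.png")[:,:,::-1].copy()
H=cv2.cvtColor(t,cv2.COLOR_RGB2HSV).astype(int)
m=((H[...,0]>=18)&(H[...,0]<34)&(H[...,1]>140)).astype(np.float32);m=cv2.GaussianBlur(m,(0,0),.6)
print("right lower",[(u,round(float(m[225:238,u].mean()),2)) for u in range(250,260)])
print("right upper",[(u,round(float(m[208:218,u].mean()),2)) for u in range(250,260)])
print("left lower",[(u,round(float(m[228:238,u].mean()),2)) for u in range(233,242)])
print("bottom",[(v,round(float(m[v,241:252].mean()),2)) for v in range(236,246)])
f=lambda x,y,z:np.array([*(rot(F[2])@[x/1e3,y/1e3]+F[:2]),z/1e3])
z=62.5-23.7+18
print("seat pred: cell(18,0)",proj([f(18,16.7,z),f(18,-16.7,z),f(34.7,0,z)]).round(1).tolist(),"cell(-18,0)",proj([f(-18,16.7,z)]).round(1))
E
```

```text
right lower [(250, 1.0), (251, 1.0), (252, 1.0), (253, 1.0), (254, 0.83), (255, 0.17), (256, 0.0), (257, 0.0), (258, 0.0), (259, 0.0)]
right upper [(250, 0.92), (251, 1.0), (252, 1.0), (253, 1.0), (254, 0.83), (255, 0.17), (256, 0.0), (257, 0.0), (258, 0.0), (259, 0.0)]
left lower [(233, 0.0), (234, 0.0), (235, 0.0), (236, 0.0), (237, 0.12), (238, 0.63), (239, 0.95), (240, 1.0), (241, 1.0)]
bottom [(236, 1.0), (237, 1.0), (238, 1.0), (239, 0.83), (240, 0.18), (241, 0.01), (242, 0.0), (243, 0.0), (244, 0.0), (245, 0.0)]
seat pred: cell(18,0) [[254.8, 232.2], [237.8, 232.6], [246.2, 241.0]] cell(-18,0) [[255. 214.]]
```

```bash
python3 -m crank '[[-0.6,-1.4,0,0,0,0,-1],[-0.6,-1.4,0,0,0,0,-1],[-0.6,-1.4,4,0,0,0,-1],[-0.6,-1.4,8,0,0,0,-1],[-0.6,-1.4,12,0,0,0,-1],[-0.6,-1.4,12,0,0,0,-1],[-0.6,-1.4,12,0,0,0,-1],[-0.6,-1.4,12,0,0,0,-1]]'; python3 - <<'E'
from h import *
F=np.load("F.npy");t=cams.get_image("top");s=telemetry.sense();print(s["tcp_pos"],s["wrist_force"])
sy=rot(F[2])@[-.018,-.018]+F[:2];goto([*sy,.03],F[2]-180)
H=cv2.cvtColor(t,cv2.COLOR_RGB2HSV).astype(int)
m=((H[...,0]>=18)&(H[...,0]<34)&(H[...,1]>140)).astype(np.float32);m=cv2.GaussianBlur(m,(0,0),.6)
print("right lower",[(u,round(float(m[225:238,u].mean()),2)) for u in range(253,259)])
print("left lower",[(u,round(float(m[228:238,u].mean()),2)) for u in range(235,242)])
print("bottom",[(v,round(float(m[v,242:252].mean()),2)) for v in range(238,246)])
f=lambda x,y,z:np.array([*(rot(F[2])@[x/1e3,y/1e3]+F[:2]),z/1e3])
z=s["tcp_pos"][2]*1e3-5.7
print("seat pred: cell(18,0)",proj([f(18,16.7,z),f(18,-16.7,z),f(34.7,0,z)]).round(1).tolist())
E
```

```text
t: 15.35
tcp_pos: [0.5068, 0.017, 0.0494]
orientation: [[-0.002, 1.0, -0.0], [1.0, 0.002, -0.0], [-0.0, -0.0, -1.0]]
wrist_force: [0.8, 0.1, -2.1]
gripper_width: 0.0133
[0.50685423 0.01704057 0.04942897] [ 6.31957856e-04  1.87295651e-01 -1.42926841e+00]
shift [-0.7  0.9 19.4] rv [-0.0001  0.0002 -0.0013] t 15.4 yang 0.1
right lower [(253, 1.0), (254, 1.0), (255, 0.83), (256, 0.17), (257, 0.0), (258, 0.0)]
left lower [(235, 0.0), (236, 0.0), (237, 0.0), (238, 0.0), (239, 0.17), (240, 0.83), (241, 1.0)]
bottom [(238, 1.0), (239, 1.0), (240, 1.0), (241, 0.83), (242, 0.17), (243, 0.0), (244, 0.0), (245, 0.0)]
seat pred: cell(18,0) [[255.9, 232.9], [239.1, 233.2], [247.4, 241.4]]
```

```bash
python3 -m crank '[[-0.2,0.9,0,0,0,0,-1],[-0.2,0.9,0,0,0,0,-1],[-0.2,0.9,3,0,0,0,-1],[-0.2,0.9,6,0,0,0,-1],[-0.2,0.9,9,0,0,0,-1],[-0.2,0.9,9,0,0,0,-1]]'; python3 -m crank '[[0,0,2,0,0,0,-1],[0,0,4,0,0,0,-1],[0,0,6,0,0,0,-1],[0,0,6,0,0,0,-1],[0,0,6,0,0,0,-1]]'
```

```text
t: 15.9
tcp_pos: [0.5074, 0.017, 0.0398]
orientation: [[-0.002, 1.0, -0.001], [1.0, 0.002, -0.0], [-0.0, -0.001, -1.0]]
wrist_force: [-0.2, -0.2, -2.1]
gripper_width: 0.0133
t: 16.32
tcp_pos: [0.5077, 0.0169, 0.0343]
orientation: [[-0.002, 1.0, -0.0], [1.0, 0.002, -0.0], [-0.0, -0.0, -1.0]]
wrist_force: [-0.2, 0.7, -1.7]
gripper_width: 0.0132
```

```bash
python3 -m crank '[[0,0,2,0,0,0,-1],[0,0,3.5,0,0,0,-1],[0,0,4.7,0,0,0,-1],[0,0,5,0,0,0,-1],[0,0,5,0,0,0,-1]]'
```

```text
t: 16.73
tcp_pos: [0.5077, 0.017, 0.0297]
orientation: [[-0.002, 1.0, -0.0], [1.0, 0.002, 0.001], [0.001, -0.0, -1.0]]
wrist_force: [-3.7, 1.2, 11.1]
gripper_width: 0.0132
```

Contact came at exactly the home height (0.0297 m, 11 N). Releasing, rising straight up, and clearing the view.

```bash
python3 -m crank '[[0,0,0,0,0,0,-0.7],[0,0,0,0,0,0,-0.3],[0,0,0,0,0,0,-0.3],[0,0,0,0,0,0,-0.3],[0,0,-20,0,0,0,-0.3],[0,0,-50,0,0,0,-0.3],[0,0,-90,0,0,0,-0.3],[0,0,-130,0,0,0,-0.3],[0,0,-170,0,0,0,-0.3],[-40,0,-200,0,0,0,-0.3],[-80,0,-200,0,0,0,-0.3],[-120,0,-200,0,0,0,-0.3],[-160,0,-200,0,0,0,-0.3],[-200,0,-200,0,0,0,-0.3],[-230,0,-200,0,0,0,-0.3],[-250,0,-200,0,0,0,-0.3],[-250,0,-200,0,0,0,-0.3]]'; python3 - <<'E'
from h import *
t=cams.get_image("top");im=cams.get_image("scene")
cv2.imwrite("pics/k.png",np.hstack([cv2.resize(t[100:280,200:320],(400,600),interpolation=cv2.INTER_CUBIC),cv2.resize(im[170:320,215:315+0],(400,600),interpolation=cv2.INTER_CUBIC)])[:,:,::-1])
F=np.load("F.npy");Y=rot(F[2])@[-.018,-.018]+F[:2];B=rot(F[2])@[.054,0]+F[:2]
for k,q in(("yellow",Y),("blue",B)):print(k,q,fit(t,k,[*q,F[2]],"top",.006,34))
E
```

```text
t: 18.15
tcp_pos: [0.5069, -0.2381, 0.2298]
orientation: [[0.004, 1.0, 0.001], [1.0, -0.004, -0.002], [-0.002, 0.001, -1.0]]
wrist_force: [-1.2, 0.2, -1.1]
gripper_width: 0.03
yellow [0.5077691  0.01629997] (array([ 5.45102429e-01, -1.06366699e-01,  3.16170446e+02]), np.float64(0.0), np.float32(0.0))
blue [ 0.43582296 -0.00191414] (array([ 5.18489628e-01, -1.24580808e-01,  2.08170446e+02]), np.float64(0.0), np.float32(0.0))
```

View pics/k.png

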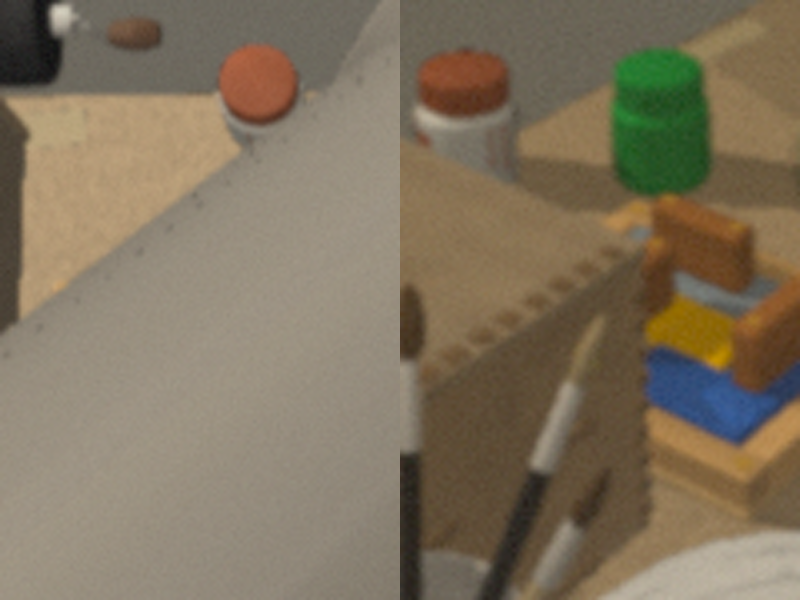

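The jar stands and yellow sits flush in the scene view, but the arm blocks the top view. I'll move it to where the view was clear earlier.

```bash
python3 -m crank '[[-20,-30,0,0,0,0,-0.3],[-35,-60,0,0,0,0,-0.3],[-50,-90,0,0,0,0,-0.3],[-60,-100,0,0,0,0,-0.3],[-60,-100,0,0,0,0,-0.3],[-60,-100,0,0,0,0,-0.3]]'; python3 - <<'E'
from h import *
t=cams.get_image("top");im=cams.get_image("scene")
cv2.imwrite("pics/l.png",np.hstack([cv2.resize(t[100:280,200:320],(400,600),interpolation=cv2.INTER_CUBIC),cv2.resize(im[200:300,275:341],(396,600),interpolation=cv2.INTER_CUBIC)])[:,:,::-1])
F=np.load("F.npy");Y=rot(F[2])@[-.018,-.018]+F[:2];B=rot(F[2])@[.054,0]+F[:2]
for k,q in(("yellow",Y),("blue",B)):print(k,q,fit(t,k,[*q,F[2]],"top",.006,34))
E
```

```text
t: 18.75
tcp_pos: [0.4089, -0.2923, 0.2295]
orientation: [[-0.003, 1.0, 0.001], [1.0, 0.003, 0.001], [0.001, 0.001, -1.0]]
wrist_force: [0.6, 1.0, -0.5]
gripper_width: 0.03
yellow [0.5077691  0.01629997] (array([5.09417524e-01, 1.81558419e-02, 1.80627679e+02]), np.float64(63.221961975097656), np.float32(753.0))
blue [ 0.43582296 -0.00191414] (array([ 4.37356532e-01, -1.33175323e-03,  1.80181140e+02]), np.float64(67.80802917480469), np.float32(738.0))
```

```bash
python3 - <<'E'
from rig import robot,telemetry
print(robot.sign_off(),telemetry.sense()["t"])
E
```

```text
the job is handed in; nothing more can be done
the job is handed in; nothing more can be done
```

I fitted both blocks into the frame, grips up and interlocked with the grey block, blue first and then yellow. I handed the job in at about 19 s, with the arm well clear.

**Seating:** Each block went in without catching. Both met the paper within 0.3 mm of their calculated home heights, at 34 N for blue and 11 N for yellow.

**Final positions:** The last top-view fit put both blocks within about 2.5 mm of their seats and 0.5° in yaw. Most of that offset is common to both blocks, so it is probably camera bias; relative to each other they are within about 1.3 mm of nominal.

**Pictures:** The last picture I could view showed yellow and blue flush, as far as the cabinet left them visible, and the rust-lid jar still standing. The picture limit then blocked one more close-up from above, so the final full view was checked only by the numerical fit.

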